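Shut the vent and open the feed valve one turn on a valve test rig

ROBOT

A 6-joint arm with a two-finger parallel gripper is mounted at the origin on the work surface. World frame = base frame: x ahead of the robot, y to its left, z up, the work surface at z = 0. Lengths are in m, angles in degrees, forces in N, time in s.
With the tool pointing down it reaches from about 0.325 to 0.85 m from the base axis. Payload 15.5 kg.
Tool frame: the origin (TCP) lies at the very end of the fingers, on their centre line; the grasp point (between the pads) lies arm.grip_depth behind it (arm.grip_depth is the distance from the TCP to the grasp point, in m); z points along the fingers, y is the direction in which the jaws open and shut (so a half turn about z gives the same grasp; the last joint's range is limited). The gripper opens to 91 mm and grips with 3 to 60 N. Pads are 32 mm wide; open, the fingers measure 118 mm over their backs; the gripper's body (76 mm by 178 mm) begins 60 mm behind the grasp point.
Start: joints at [-71.648, 28.281, 77.091, -0, 74.628, -5.472], TCP at [0.252, -0.572, 0.184] pointing down, gripper open.
Joint ranges: [-166.48, 166.48], [-47.26, 123.95], [12.59, 153.08], [-70.14, 250.14], [6.76, 159.57], [-176.63, 176.63]. Speed limits (degrees/s): [108.29, 108.29, 147.25, 172.46, 172.46, 172.46].

INTERFACE

Orientations are given as a 3x3 rotation matrix whose columns are the frame's x, y, z axes.
In Python, from rig import arm gives the robot as it stands. Calls block until the motion is done:
- arm.move_to(position, orientation): joint-space move of the TCP to a pose.
- arm.move_l(position, orientation=None, feed=0.15): straight line of the TCP; orientation=None keeps the orientation; feed is the mean speed in m/s.
- arm.move_joints(angles): joint-space move.
- arm.grip(opening): finger opening in m; the grip force is fixed at half the most; returns when the fingers have stopped.
- arm.sleep(seconds).
- arm.solve_ik(position, orientation): joint angles nearest the present ones, or None.
- arm.snapshot(name): name is "side" or "top"; returns the picture (400x640x3 uint8, red, green, blue); there is no depth.
- arm.get_calibration(name): a dict with "intrinsics" (3x3 intrinsics, pixels), "cam_to_world" (4x4, takes a point from camera to world coordinates). Camera axes: x right, y down, z forward; pixel columns grow to the right and rows downward; lengths in m; the calibration is good to about 2 mm. A picture is of the moment at which its call begins. get_calibration takes no time and is no camera call.
A pose or a line that the arm cannot do raises arm.Unreachable and nothing moves.
- arm.sign_off(): hands the job in, once; it reports no verdict.
Readings, each from a call of its own:
- arm.current_t(): time.
- arm.current_joint_positions(): joint angles.
- arm.current_dq(): joint speeds.
- arm.current_tau(): joint torques, N m.
- arm.current_ee_pos(): TCP position.
- arm.current_tool_rot(): TCP orientation.
- arm.current_force(): force on the tool from outside, world axes, zero at the start.
- arm.current_torque(): the same for the moment, N m.
- arm.current_width(): finger opening in m.
Only numpy, scipy, OpenCV 4.12 (cv2) and the standard library are available. Lean on these libraries where they do the work, as an engineer would, in place of code of your own. Each camera call takes 0.05 s, during which the arm holds its last target. There are 200 camera calls.

TASK

Make the safety-valve test rig ready for pressure: push the vent cock's lever fully shut, square across its pipe; only then push the feed valve's hand wheel round by its upright handle, anticlockwise from above, through exactly one full turn and no further, so that the handle comes back to where it began. Push gently with the fingertips, without gripping or lifting anything, and leave the loose parts and tools where they lie.

Things in the scene. Friction and masses are not known exactly. Their poses are not given: they have to be found in the camera images.
- rig: Fixed test rig on a steel plate 370 x 520 x 10. Origin on the bench under the wheel's axis; x points away from the robot (yaw within 0.14 rad). Its pipe runs along y, 75 above the bench: blue flanged feed valve at y = 0, tee at y = -128, brass vent ball valve at y = -190, elbow down at y = -268. Pipe, elbow and ball valve body stay below 100 above the bench, the flanges below 130.
- wheel_center (a point): centre of the feed valve's level hand wheel (dark steel, three spokes, rim dia. 136 to the middle of a 17 thick bar): on the vertical wheel axis at the height of the rim's middle, 200 above the bench. The hub nut and the stem's end reach up to 15 above this point; nothing else is above the wheel but its grip.
- spinner: upright black grip on the wheel's rim, the wheel's handle: dia. 25 at the belly, 19 at the ends, 60 tall; origin at the centre of its foot, on the rim 68 from the wheel's axis, 11 above the rim's middle (211 above the bench). It revolves freely on its own upright pin, so its yaw means nothing. At the start it may be anywhere round the wheel.
- feed_wheel (a joint): angle of the hand wheel, rad: 0 shut (at its stop), growing anticlockwise seen from above (opening); one full turn is 6.283; it could go on to about four turns. Stiff gland: about 4 N at the grip moves it; it stays where it is left.
- vent_pivot (a point): upright pivot axis of the vent cock's lever, at mid-thickness of the lever, 128 above the bench. Measured from this axis in the rig's frame, a gauge (dial dia. 72, top 220 above the bench) stands at x = 115, y = 62 and the blue safety valve under test (dia. 85, top 242 above the bench) at x = 200, y = 62, both fixed
- vent_sleeve (a point): black sleeve on the vent lever, 75 long x 24 wide x 12 thick, level; this point at its centre, 72.5 from the pivot (the lever ends 110 from the pivot); its own -x axis points outward along the lever
- vent_lever (a joint): angle of the vent lever, rad: 0 shut, the lever square across the pipe pointing to the rig's -x (towards the robot), against its stop; 1.57 fully open, the lever along the pipe pointing to the rig's -y. Starts between 1.15 and 1.55. To shut it, push its far (+x) side towards the robot, clockwise from above. About 3 N at the sleeve moves it; it stays where it is left.
- lock_nut: hexagon nut, steel, 36 across flats, 18 thick, lying flat on the rig's base plate; origin centre of underside (bystander)
- cap: blue valve cap, round, dia. 48 x 60 tall, standing upright on the base plate; origin centre of underside (bystander)
- disc_holder: brass disc holder, foot dia. 38 and stem dia. 16, 40 tall, standing on the base plate; origin centre of underside (bystander)
- gasket: copper gasket ring, dia. 72, 5 thick, flat on the bench; origin centre of underside (bystander)
- spare_flange: steel blank flange, dia. 105, 16 thick, flat on the bench; origin centre of underside (bystander)
- spanner: steel spanner 190 long lying on the bench, along its x axis (bystander)
- screwdriver: screwdriver 200 long lying on the bench, along its x axis (bystander)

How it is judged (in metres and radians):
On the way, in this order (a step that is already met when the one before it is completed fails the run):
1. the vent lever stands fully shut (value of joint vent_lever below 0.1 rad and value of joint feed_wheel below 0.25 rad), for 0.2 s.
2. the wheel is half-way round, pushed by its handle (value of joint feed_wheel between 2 and 4.5 rad and contact force between the fingers and spinner above 0.3 N).
3. the wheel stands one full turn open (value of joint feed_wheel between 6.0832 and 6.4832 rad), for 0.2 s.
At the end, for the whole second after the job is handed in: The hand wheel stands still one full turn (6.283 rad, within 0.2 rad) open, its handle within 16 mm of where it began, and the vent lever is within 0.12 rad of shut (all of step 3 and velocity of joint feed_wheel between -0.05 and 0.05 rad/s and value of joint vent_lever below 0.12 rad and distance of spinner from where it was at the start of the episode below 0.016 m); the robot touches nothing.
It fails at once if the feed valve is opened while the vent is open (value of joint feed_wheel above 0.25 rad and value of joint vent_lever above 0.2 rad).
It fails at once if the wheel is turned well past one turn (more than 0.35 rad over) (value of joint feed_wheel above 6.6332 rad).
It fails at once if the handle is gripped or pushed hard (over 35 N) (contact force between the fingers and spinner above 35 N).
It fails at once if the vent lever's sleeve is gripped or pushed hard (over 60 N) (contact force between the fingers and vent_lever above 60 N).
It fails at once if a loose part or tool is shifted by more than 20 mm or lifted (distance of any of lock_nut, cap, disc_holder, gasket, spare_flange, spanner, screwdriver from where it was at the start of the episode above 0.02 m).
It also fails if it takes over 64 s, if anything falls off the work surface, if the arm or the gripper's body presses on something with over 40 N, if the wrist force passes 120 N, or if a joint passes its speed limit or range.

## Working session

There is one attempt and no reset: what is moved stays moved. The work goes in short steps, each a Python script; the robot and the scene stay as the last script left them, time stands still between calls to the robot, and variables do not carry over. Pictures are saved under pics/ and viewed, about 8 in all and at most 12, crops included, and the job is handed in when it is done.

```bash
ls; mkdir -p pics
python3 - <<'E'
from rig import arm
import cv2,numpy as np
for n in("top","side"):
    im=arm.snapshot(n); cv2.imwrite(f"pics/{n}0.png",cv2.cvtColor(im,cv2.COLOR_RGB2BGR))
    c=arm.get_calibration(n); print(n,np.round(c["intrinsics"],1).tolist(),np.round(c["cam_to_world"],3).tolist())
print(arm.grip_depth,arm.current_t())
E
```

```text
pics
top [[455.7, 0.0, 318.9], [0.0, 455.7, 196.1], [0.0, 0.0, 1.0]] [[0.02, -0.981, 0.191, 0.291], [-1.0, -0.023, -0.013, 0.009], [0.017, -0.19, -0.982, 1.486], [0.0, 0.0, 0.0, 1.0]]
side [[439.8, 0.0, 314.2], [0.0, 439.8, 200.0], [0.0, 0.0, 1.0]] [[-0.978, -0.133, 0.159, 0.364], [-0.206, 0.684, -0.7, 0.879], [-0.015, -0.717, -0.696, 1.017], [0.0, 0.0, 0.0, 1.0]]
0.0188 0.1
```

View pics/top0.png

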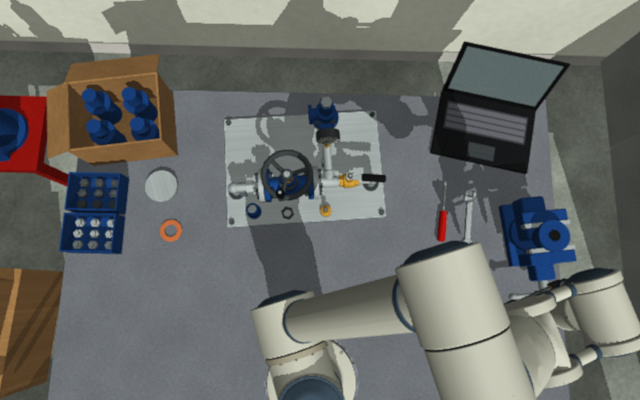

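View pics/side0.png

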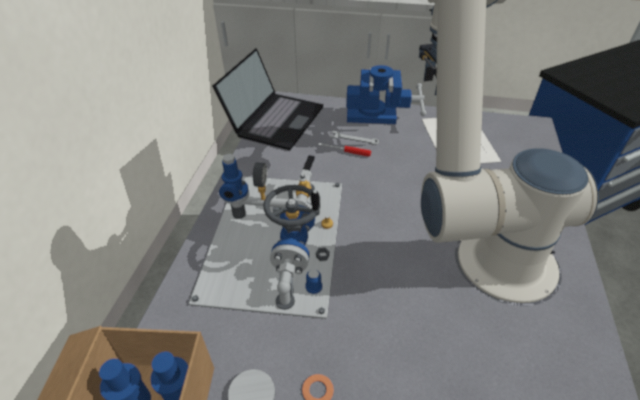

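The top view shows the wheel near (287,175) and the vent sleeve near (373,178). In the side view the grip is near (316,203) and the sleeve near (308,163). Next I'll zoom in on both.

Run:
```python
import cv2,numpy as np
a=cv2.imread("pics/top0.png")[90:240,220:400]; b=cv2.imread("pics/side0.png")[140:300,220:350]
a=cv2.resize(a,None,fx=4,fy=4,interpolation=cv2.INTER_CUBIC); cv2.imwrite("pics/topz.png",a)
b=cv2.resize(b,None,fx=3.7,fy=3.7,interpolation=cv2.INTER_CUBIC); cv2.imwrite("pics/sidez.png",b)
```

```text
(no output)
```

View pics/topz.png

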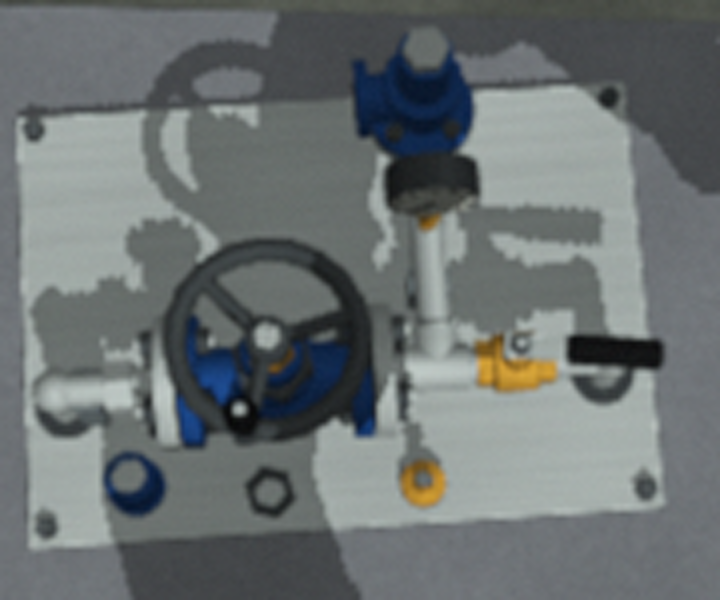

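View pics/sidez.png

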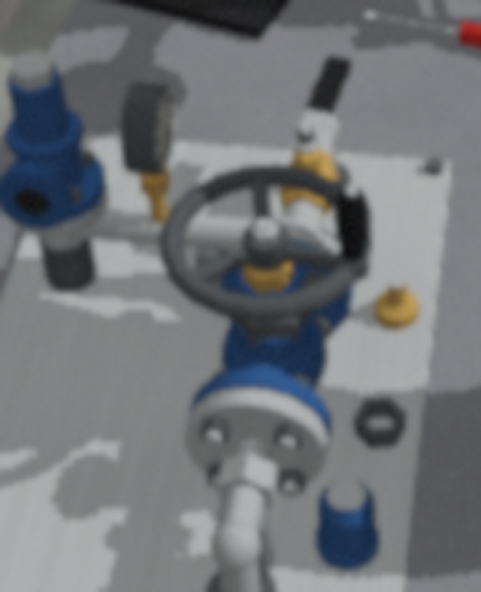

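The zoomed top crop (4x, offset 220,90) shows:
- **Plate corners:** (17,115), (623,85), (663,505) and (30,548).
- **Wheel:** centred near (268,340), with the grip's top at (240,408).
- **Sleeve:** from (568,350) to (663,353).

The side crop shows the grip at (352,228). From these I'll compute poses by casting rays.

```bash
cat > h.py <<'E'
import numpy as np,cv2
from rig import arm
def ray(n,u,v,z):
    c=arm.get_calibration(n);K=c["intrinsics"];T=c["cam_to_world"]
    d=T[:3,:3]@np.linalg.inv(K)@[u,v,1.];o=T[:3,3]
    return o+d*(z-o[2])/d[2]
def top(x,y,z): return ray("top",(x+.5)/4-.5+220,(y+.5)/4-.5+90,z)
def side(x,y,z): return ray("side",(x+.5)/3.7-.5+220,(y+.5)/3.7-.5+140,z)
def R2(a): return np.array([[np.cos(a),-np.sin(a)],[np.sin(a),np.cos(a)]])
E
python3 - <<'E'
from h import *
np.set_printoptions(precision=4,suppress=True)
C=[top(*p,.01)[:2] for p in((17,115),(623,85),(663,505),(30,548))]
for a,b in((0,1),(3,2),(0,3),(1,2)): d=C[a]-C[b];print(np.linalg.norm(d),np.degrees(np.arctan2(d[1],d[0])))
print("plate c",np.mean(C,0))
# wheel rim outline: dark mask
im=cv2.imread("pics/top0.png")
# extreme outline points of wheel in crop -> world at z=.2, circle r .0765
P=np.array([top(*p,.2)[:2] for p in((164,340),(373,340),(268,238),(195,268),(345,268),(345,413),(187,410))])
A=np.c_[2*P,np.ones(len(P))];s=np.linalg.lstsq(A,(P**2).sum(1),rcond=None)[0]
print("wheel",s[:2],np.sqrt(s[2]+s[:2]@s[:2]))
print("side wheel", side(266,243,.2), "hub top", top(268,332,.213), side(266,226,.213))
g=top(240,407,.271);print("grip top",g, side(352,195,.271), "mid side",side(353,228,.241))
print("handle ang",np.degrees(np.arctan2(*(g[:2]-s[:2])[::-1])),np.linalg.norm(g[:2]-s[:2]))
a,b=top(568,350,.131),top(663,353,.131);print("sleeve",a,b,np.degrees(np.arctan2(*(b-a)[1::-1])),"pivot",top(520,342,.135))
print("side sleeve",side(318,108,.131),side(340,60,.131))
E
```

```text
0.5178533945326493 94.5233356438131
0.5173622281957364 95.20192024002716
0.3708715137483691 5.0367816069365405
0.3647400846075591 4.962554682118984
plate c [0.6767 0.043 ]
wheel [0.602  0.0856] 0.07675957406224719
side wheel [0.6048 0.0891 0.2   ] hub top [0.605  0.0855 0.213 ] [0.6051 0.0851 0.213 ]
grip top [0.5378 0.0992 0.271 ] [0.5383 0.1025 0.271 ] mid side [0.5378 0.1033 0.241 ]
handle ang 167.97097577229928 0.06556673504777842
sleeve [ 0.6166 -0.1391  0.131 ] [ 0.616  -0.2119  0.131 ] -90.4722338214368 pivot [ 0.621 -0.102  0.135]
side sleeve [ 0.6212 -0.1429  0.131 ] [ 0.6166 -0.2098  0.131 ]
```

Rig yaw is about 4.9°, and the wheel centre is (0.604, 0.086). The handle is at about 167°, at (0.538, 0.100). The pivot is at about (0.620, -0.104), with the lever at about -92°. Next I'll shut the vent.

```bash
cat >> h.py <<'E'
W=np.array([.604,.0857]); YAW=np.radians(4.9); PV=W+R2(YAW)@[0,-.19]
def rot(yaw,s=1): # tool z down, tool y along yaw
    y=np.array([np.cos(yaw),np.sin(yaw),0])*s; z=np.array([0,0,-1.]); return np.c_[np.cross(y,z),y,z]
def vent(psi,gap,z,r=.085):
    u=R2(psi)[:,0]; n=R2(psi)[:,1]; return np.r_[PV+r*u+(.028+gap)*n,z]
E
python3 - <<'E'
from h import *
a0,a1=np.radians([-92,-176.5])
for s in(1,-1): print(s,[np.round(arm.solve_ik(vent(a,.0,.116),rot(a,s)),0) for a in(a0,a1)])
q=[max(abs(arm.solve_ik(vent(a,.0,.116),rot(a,s))[5]) for a in(a0,a1)) for s in(1,-1)]
s=1 if q[0]<q[1] else -1
p=arm.current_ee_pos(); arm.grip(0.0); arm.move_l([p[0],p[1],.3])
arm.move_to(vent(a0,.018,.26),rot(a0,s)); arm.move_l(vent(a0,.018,.116),feed=.2)
f0=np.array(arm.current_force());print(arm.current_t(),f0,arm.current_width())
for a in np.linspace(a0,a1,11):
    arm.move_l(vent(a,0,.116),rot(a,s),feed=.08)
    f=np.array(arm.current_force())-f0; print(round(np.degrees(a)),np.round(f,1),round(arm.current_t(),1))
    if np.linalg.norm(f[:2])>20: break
E
```

```text
1 [array([-21.,  36.,  74.,  -0.,  70.,  71.]), array([-20.,  27.,  92.,  -0.,  61., 156.])]
-1 [array([ -21.,   36.,   74.,   -0.,   70., -109.]), array([-20.,  27.,  92.,  -0.,  61., -24.])]
5.275 [0.37212232 0.22255133 0.49130043] 0.00038307067570505924
-92 [ 0.1 -0.8 -0.7] 5.7
-100 [-0.2 -0.4 -0.5] 6.0
-109 [-0.4  0.2 -0.5] 6.3
-117 [ 0.  -0.1 -0.2] 6.6
-126 [-0.3 -0.7 -0.2] 6.9
-134 [-1.8  0.3 -0.3] 7.2
-143 [-0.2 -0.2 -0.9] 7.5
-151 [-0.7 -0.1 -1.2] 7.9
-160 [ 0.1 -0.4 -0.4] 8.2
-168 [-0.6 -0.1 -0.7] 8.5
-176 [-0.1 -0.3 -0.6] 8.8
```

Run:
```python
from h import *
for i,(n,sl) in enumerate((("top",np.s_[90:240,220:400]),("side",np.s_[100:250,220:400]))):
    im=cv2.cvtColor(arm.snapshot(n),cv2.COLOR_RGB2BGR)[sl]
    a=cv2.resize(im,None,fx=3.9,fy=3.9,interpolation=cv2.INTER_CUBIC)
    b=a if i==0 else np.vstack([b,a])
b=np.hstack([b[:585],b[585:]]); b=cv2.resize(b,(800,334)); cv2.imwrite("pics/v1.png",b)
```

```text
(no output)
```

View pics/v1.png

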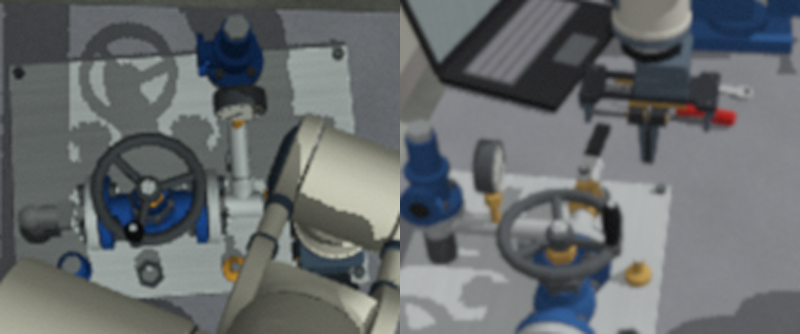

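The lever hasn't moved. I'll check where the fingertip really is.

Run:
```python
from h import *
p=np.array(arm.current_ee_pos());print(p,vent(np.radians(-176.5),0,.116),PV); print(np.round(arm.current_tool_rot(),2),arm.current_t())
for n in("side","top"):
    c=arm.get_calibration(n);q=np.linalg.inv(c["cam_to_world"])@np.r_[p,1];u=c["intrinsics"]@q[:3];print(n,u[:2]/u[2])
im=cv2.imread("pics/v1.png")[40:200,520:740]; cv2.imwrite("pics/v1z.png",cv2.resize(cv2.cvtColor(arm.snapshot("side"),cv2.COLOR_RGB2BGR)[120:220,250:370],None,fx=5,fy=5,interpolation=cv2.INTER_CUBIC))
```

```text
[ 0.53765864 -0.1373929   0.1160613 ] [ 0.53709712 -0.13674251  0.116     ] [ 0.62022922 -0.10360561]
[[-0.07  1.    0.  ]
 [ 1.    0.07 -0.  ]
 [-0.    0.   -1.  ]] 8.9167
side [331.55221568 176.91044025]
top [360.46904762 203.37748798]
```

View pics/v1z.png

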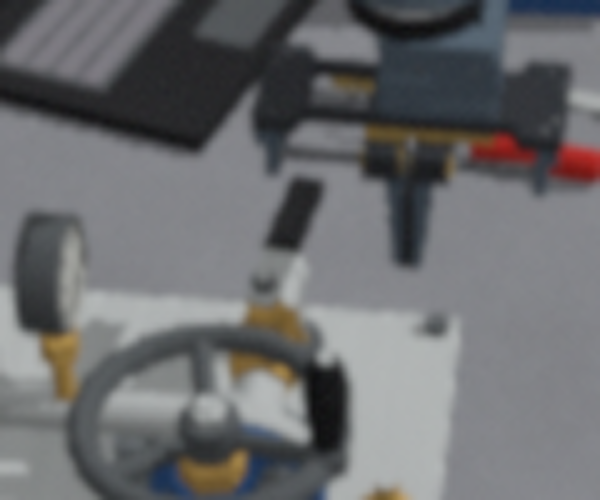

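The tip in the picture is at about (331,173), but the reported TCP projects to (331.5,177). The real tip may sit about 14 mm high and have passed over the sleeve. A pixel-column readout will settle it.

Run:
```python
from h import *
im=arm.snapshot("side").astype(int)
for v in range(158,184): print(v,im[v,326:338].sum(1)//3)
p=np.array(arm.current_ee_pos());c=arm.get_calibration("side")
for dz in(0,.005,.01,.015,.02):
  for dy in (-.016,.016):
    q=np.linalg.inv(c["cam_to_world"])@np.r_[p+[0,dy,dz],1];u=c["intrinsics"]@q[:3];print(dz,dy,u[:2]/u[2])
```

```text
158 [122  90  64  55  49  40  45  53  56  67  96 122]
159 [123  93  68  55  47  36  42  54  58  69  99 127]
160 [123  94  66  54  46  34  41  53  59  71 101 127]
161 [124  99  67  54  43  33  41  54  59  75 107 128]
162 [126 103  70  53  46  33  42  52  64  84 114 131]
163 [128 109  74  54  44  32  38  54  65  92 119 132]
164 [131 113  77  54  43  33  39  54  65  92 120 132]
165 [132 115  80  55  43  31  42  54  67  96 123 132]
166 [129 116  81  55  42  31  42  53  69  99 125 132]
167 [130 117  84  57  40  32  39  56  74 103 126 133]
168 [130 119  89  62  43  31  39  58  77 107 128 132]
169 [132 119  92  62  42  33  41  59  86 114 130 133]
170 [132 119  92  62  43  32  41  63  92 120 130 133]
171 [131 120  93  65  43  34  44  65  96 123 131 132]
172 [131 124 109  84  64  55  57  78 106 128 132 133]
173 [133 131 124 111  98  92  87 100 120 131 133 132]
174 [134 133 133 127 124 121 116 122 130 133 134 133]
175 [134 136 134 134 132 133 132 132 134 133 134 133]
176 [134 136 136 134 134 134 134 135 135 134 134 133]
177 [135 135 135 136 135 136 135 135 135 134 135 133]
178 [135 135 135 136 137 136 134 136 134 135 133 134]
179 [136 137 136 137 136 136 136 134 136 134 134 134]
180 [137 137 138 138 137 137 136 136 136 137 135 135]
181 [143 144 144 142 141 141 141 139 139 135 134 132]
182 [161 165 163 158 155 156 154 151 143 133 125 121]
183 [176 178 177 171 170 170 168 161 148 126 112 106]
0 -0.016 [332.52223543 173.65971496]
0 0.016 [330.68131496 180.32551417]
0.005 -0.016 [332.54401031 172.44449586]
0.005 0.016 [330.69870741 179.10732933]
0.01 -0.016 [332.56589586 171.22310092]
0.01 0.016 [330.71618972 177.8828507 ]
0.015 -0.016 [332.58789292 169.99548294]
0.015 0.016 [330.73376259 176.65202938]
0.02 -0.016 [332.61000233 168.76159425]
0.02 0.016 [330.75142672 175.41481598]
```

The tip seems to be 15–25 mm above the nominal TCP, so the finger swept over the lever. A gentle touch-down on clear bench will measure the true tip height.

Run:
```python
from h import *
t=arm.current_t()
arm.move_l([.42,-.2,.116],feed=.25); arm.move_l([.42,-.2,.035],feed=.2)
f0=arm.current_force()[2]; z=.035
im=arm.snapshot("side")
while z>-.03:
    z-=.0025; arm.move_l([.42,-.2,z],feed=.05)
    f=arm.current_force()[2]-f0
    if abs(f)>3: break
print(z,arm.current_ee_pos(),f)
im=arm.snapshot("side"); c=arm.get_calibration("side");q=np.linalg.inv(c["cam_to_world"])@np.r_[arm.current_ee_pos(),1];u=c["intrinsics"]@q[:3];print(u/u[2])
u=(u/u[2]).astype(int)
cv2.imwrite("pics/td.png",cv2.resize(cv2.cvtColor(im[u[1]-35:u[1]+20,u[0]-40:u[0]+40],cv2.COLOR_RGB2BGR),None,fx=6,fy=6,interpolation=cv2.INTER_NEAREST))
arm.move_l([.42,-.2,.12],feed=.25);print(t,arm.current_t())
```

```text
-0.02999999999999999 [ 0.42019918 -0.20012559 -0.0292875 ] 24.32972559124915
[368.43366676 201.57271027   1.        ]
9.0167 17.6083
```

View pics/td.png

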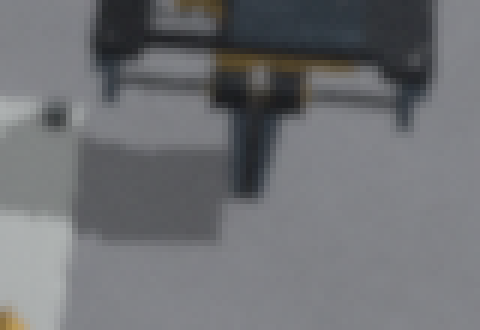

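The bench contact came at TCP z ≈ -0.028, so the real fingertip is 28 mm above the reported TCP. The picture shows the tip on the bench at crop (248,195), and x and y agree. I'll apply that offset and sweep again.

Run:
```python
from h import *
DZ=.028; z=.116-DZ; s=-1
a0=np.radians(-92)
p=arm.current_ee_pos(); arm.move_l([p[0],p[1],.17],feed=.3)
arm.move_to(vent(a0,.018,.17),rot(a0,s)); arm.move_l(vent(a0,.018,z),feed=.2)
f0=np.array(arm.current_force());print(arm.current_t(),f0)
for d in list(range(-92,-170,-8))+list(np.arange(-171,-181.1,-2)):
    a=np.radians(d); arm.move_l(vent(a,0,z),rot(a,s),feed=.08)
    f=np.array(arm.current_force())-f0; print(d,np.round(f,1),round(arm.current_t(),1))
    if np.linalg.norm(f[:2])>15: break
cv2.imwrite("pics/v2.png",cv2.resize(cv2.cvtColor(arm.snapshot("side"),cv2.COLOR_RGB2BGR)[120:220,250:370],None,fx=5,fy=5,interpolation=cv2.INTER_CUBIC))
```

```text
19.6833 [-0.79456331 -1.24282981  0.2871459 ]
-92 [1.1 0.7 0.1] 20.1
-100 [0.5 0.5 0.3] 20.4
-108 [ 0.5  1.2 -0.6] 20.7
-116 [2.1 1.5 0.3] 21.0
-124 [1.1 0.9 0.6] 21.3
-132 [ 1.6  1.9 -1. ] 21.6
-140 [ 1.5  0.7 -0.4] 21.9
-148 [ 1.1  0.5 -0.1] 22.2
-156 [ 1.   1.  -0.1] 22.5
-164 [0.3 1.4 0.3] 22.8
-171.0 [ 1.2  1.1 -1. ] 23.1
-173.0 [1.5 0.2 0.2] 23.4
-175.0 [  1.1 -15.8  -5.1] 23.6
```

View pics/v2.png

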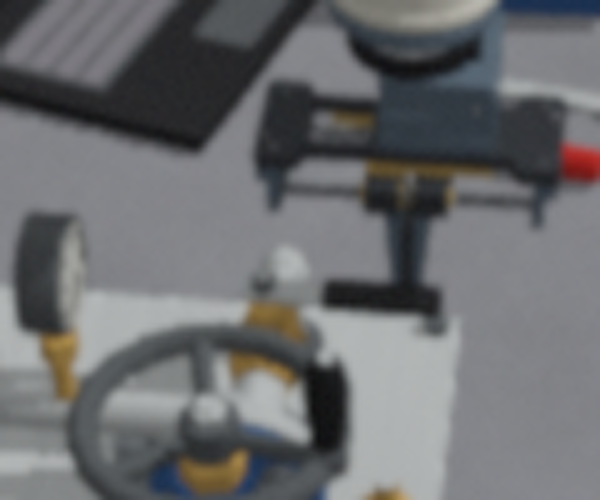

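The sleeve lies square across the pipe, at crop (325–440,295), and the stop was felt as a rise to 16 N. The vent is shut. Next I'll back off and turn the wheel. The tool will rotate with the handle, with a face tilt that shrinks from 36° to 0° to stay inside joint 6's range.

```bash
cat >> h.py <<'E'
PHI0=np.radians(167.4)
def wh(d,gap,z=.200):  # d: progress deg
    phi=PHI0+np.radians(d); t=np.radians(36*(1-d/360)); y=phi+t
    n=R2(y)[:,1]; g=W+.068*R2(phi)[:,0]
    return np.r_[g-(.0285+gap)*n,z], rot(y)   # tool y at phi+t, s=+1 ; q6=q1-yaw
E
python3 - <<'E'
from h import *
a=np.radians(-175); arm.move_l(vent(a,.03,.088),feed=.15)
p=arm.current_ee_pos(); arm.move_l([p[0],p[1],.29],feed=.3)
P,R=wh(0,.02,.29); q=arm.solve_ik(P,R); print(np.round(q,1))
cand=[q]
q=np.array(q)
if q[5]<0: q[5]+=360
print(q[5]); assert abs(q[3])<5 and 100<q[5]<176
arm.move_joints(list(q)); print(arm.current_ee_pos(),P,np.abs(np.array(arm.current_tool_rot())-R).max(),arm.current_t())
arm.move_l(wh(0,.02)[0],feed=.2); f0=np.array(arm.current_force()); print(arm.current_t(),f0)
for d in range(0,265,12):
    P,R=wh(d,0); arm.move_l(P,R,feed=.09)
    f=np.array(arm.current_force())-f0; print(d,np.round(f,1),round(arm.current_t(),1),round(arm.current_joint_positions()[5]))
    if np.linalg.norm(f)>18: break
    if d==48: cv2.imwrite("pics/w48.png",cv2.resize(cv2.cvtColor(arm.snapshot("side"),cv2.COLOR_RGB2BGR)[120:240,230:380],None,fx=4,fy=4,interpolation=cv2.INTER_CUBIC)); break
E
```

```text
[  9.3  16.1  80.   -0.   83.9 165.9]
165.87502377121766
[0.51841221 0.14490948 0.28992935] [0.51837599 0.14504484 0.29      ] 0.00020029978966856765 27.8083
28.4083 [ 0.79298674 -0.60443247  0.1398486 ]
0 [-0.9  1.6 -0.2] 28.8 164
12 [-0.7  1.3 -0.5] 29.1 152
24 [-0.3  0.4  0.2] 29.5 139
36 [-0.3  0.8 -0.1] 29.8 126
48 [-1.3  0.6  0.5] 30.2 114
```

View pics/w48.png

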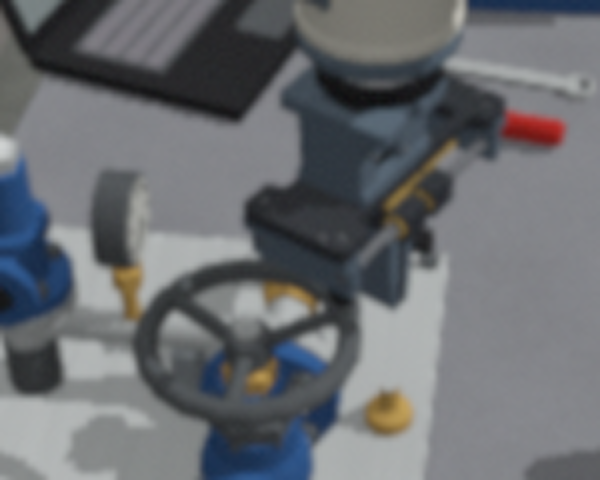

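The wheel has turned, with its spokes moved to new places and the handle now hidden behind the gripper. Forces are low. I'll continue to just short of the full turn.

Run:
```python
from h import *
f0=np.array([.8,-.6,.1])
for d in list(range(60,349,12))+[352]:
    P,R=wh(d,0); arm.move_l(P,R,feed=.09)
    f=np.array(arm.current_force())-f0; print(d,np.round(f,1),end=' ')
    if np.linalg.norm(f)>18: print("STOP");break
print(arm.current_t(),arm.current_joint_positions()[5])
P,R=wh(352,.04);arm.move_l(P,feed=.2); arm.move_l(np.r_[P[:2],.3],feed=.3)
for n,sl in(("side",np.s_[140:260,220:370]),("top",np.s_[90:240,220:400])):
    im=cv2.cvtColor(arm.snapshot(n),cv2.COLOR_RGB2BGR); cv2.imwrite(f"pics/{n}9.png",im)
    a=cv2.resize(im[sl],(400,320),interpolation=cv2.INTER_CUBIC); b=a if n=="side" else np.hstack([b,a])
cv2.imwrite("pics/w352.png",b);print(arm.current_t())
```

```text
60 [-0.9  1.   0.1] 72 [-1.3  0.1  0.6] 84 [-0.9  0.5 -0.2] 96 [-1.1  0.8  0. ] 108 [-0.4  0.5 -0.4] 120 [-1.7  1.4  0.2] 132 [-0.7  1.  -0.2] 144 [-0.2  1.2 -0.2] 156 [-0.2  0.6 -0.5] 168 [-1.4  0.5 -0.3] 180 [-0.9 -0.2 -0.4] 192 [-1.   0.3 -0.5] 204 [-1.4 -0.2  1.2] 216 [-0.8  0.7 -0.5] 228 [-1.3  0.4  0.3] 240 [-0.9  0.9 -0.5] 252 [-0.6  0.5  0.1] 264 [-0.2 -0.1 -0.1] 276 [-1.1  0.9 -0.1] 288 [-0.8  0.6 -0.4] 300 [-0.5  0.7 -0.3] 312 [-0.3 -0.   0.3] 324 [-0.3 -0.3 -0.3] 336 [-0.3  0.4 -0.6] 348 [-1.1  0.5 -0.6] 352 [-0.4  2.   0.1] 39.025 -151.99756688846526
39.9583
```

View pics/w352.png

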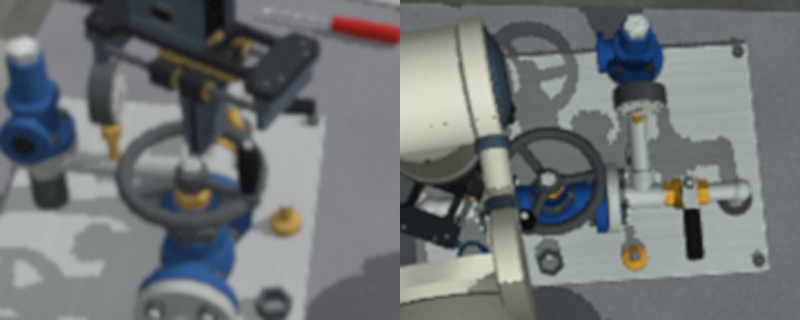

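Viewed from above, the vent lever points square towards the robot. The handle's top is at about (277,191) against (280,192) at the start, roughly 7° short as planned. I'll push the last few degrees, back off and check.

Run:
```python
from h import *
P,R=wh(352,.04); arm.move_l(P,feed=.25)
for d,g in((352,.003),(356,0),(359,0)):
    P,R=wh(d,g); arm.move_l(P,R,feed=.06); print(d,np.round(arm.current_force(),1))
arm.sleep(.3); P,R=wh(359,.04);arm.move_l(P,feed=.2); arm.move_l(np.r_[P[:2],.32],feed=.3)
arm.move_l([.36,.3,.32],feed=.3)
for n,sl in(("side",np.s_[140:260,220:370]),("top",np.s_[90:240,220:400])):
    im=cv2.cvtColor(arm.snapshot(n),cv2.COLOR_RGB2BGR); cv2.imwrite(f"pics/{n}10.png",im)
    o=cv2.imread(f"pics/{n}0.png")
    a=cv2.resize(np.vstack([o[sl],im[sl]]),(400,600),interpolation=cv2.INTER_CUBIC); b=a if n=="side" else np.hstack([b,a])
cv2.imwrite("pics/w360.png",b);print(arm.current_t())
```

```text
352 [ 0.4 -0.7  0.6]
356 [-0.6 -0.4 -0.4]
359 [ 0.5  1.6 -0.1]
44.0417
```

View pics/w360.png

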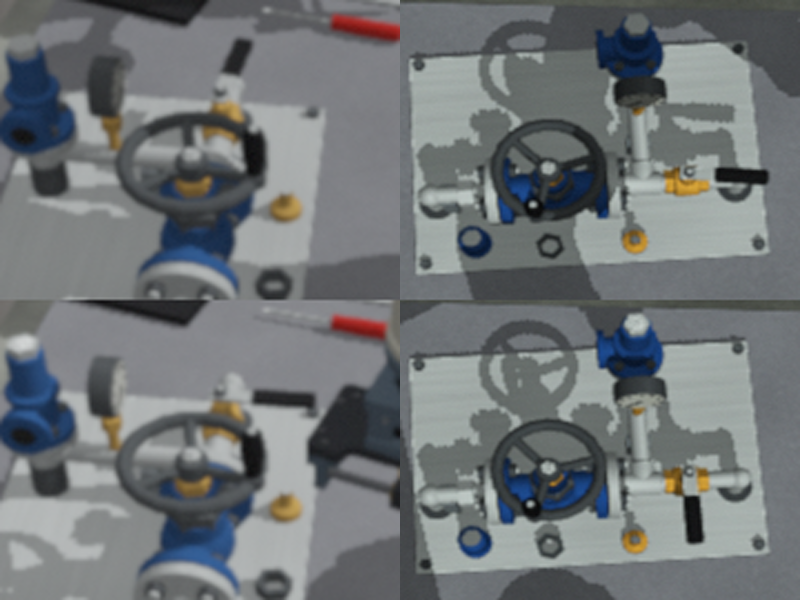

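Before and after match: the handle's top is at (533,206) before and (531,205) after, within about 3 mm. The lever is square, the loose parts in view haven't moved and the arm is clear. Handing in.

Run:
```python
from h import *
print(np.abs(arm.current_dq()).max(),arm.current_force(),arm.sign_off(),arm.current_t())
```

```text
the job is handed in; nothing more can be done
the job is handed in; nothing more can be done
```

I shut the vent lever against its stop, then pushed the hand wheel by its handle through one full anticlockwise turn. I handed the job in shortly after 44 s on the robot's clock; `sign_off` gave no verdict.

- **First attempt at the vent missed:** the finger passed over the lever without touching it. A touch-down on clear bench, which reached about 24 N, showed the real fingertip is about 28 mm above the reported TCP. I corrected for that in all later moves.
- **Vent lever:** on the second sweep the force rose to about 16 N at the stop. The last pictures show the lever square across the pipe.
- **Hand wheel:** I pushed the handle in small steps, and the wrist force read only 1–2 N after each one. I stopped at 352° to look, then pushed on to a commanded 359°. In the last pictures the handle is within about 3 mm of where it began.
- **Clearance and loose parts:** the arm was clear of the rig. The cap, nut, disc holder and screwdriver look unmoved. The gasket, spare flange and spanner were outside the last crops; the finger never worked near them.
- **Check that failed:** I put the last speed and force readings in the hand-in script, but it printed only the handed-in message, so I don't have those numbers.

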